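# Wedge the whetstone into its bench base

## Task

I am about to sharpen some knives: pick up the whetstone that has the tapered wooden foot, lay it in the wide end of the tapered way on the bench base, narrow end first, and slide it in until it wedges tight between the two rails. Leave it there and do not disturb the bare stone that has no foot.

Things in the scene. Friction and masses are not known exactly. Their poses are not given: they have to be found in the camera images.
- whetstone: Loose, 0.4 kg: a pale grey stone 120 x 44 x 28 mm on a light wooden dovetail foot 130 long, 18 high. Foot's underside 84 mm wide at one end, 61 at the other (stands out beside the stone at the wide end); flanks lean in 15 degrees upward. Origin: centre of the underside; x along the length toward the NARROW end, z up. Grip the stone across its 44 mm: sides 18 to 46 mm above the origin.
- way: Two dark rails, 130 long, 18 mm high, fixed on bench_base, leaning 15 degrees over the foot. Gap at the bottom 84 mm at the mouth (x = -65), 61 at the far end (x = +65). Origin: on the base's top, amid the rails; x = sliding direction, mouth to narrow end. No stop: the foot wedges when its frame meets this one, give or take a few mm in x, ends level with the rails' ends.
- bench_base: Fixed brown board on rubber feet, 213 x 134 mm, its top 13 mm over the worktop; carries the way; same x axis; origin under the way's. Flat landing 66 mm long before the mouth. The foot goes in from above while its origin is at way x = -60 mm or less (at -80: 7 mm side play each way); farther in the rails overhang it and it can only slide. About 5 N slide it, 10 to 20 N wedge it.
- bare_stone: A bystander, loose: a bare stone of the same make, 130 x 44 x 28 mm, without any foot. Origin: centre of its underside; x along its length. To be left alone.

How it is judged:
By the outcome, as a careful person would: the job done as asked, in the order asked, and still so for the second after the job is handed in, with the robot touching nothing.
It also fails if it takes over 38 s, if anything falls off the work surface, if the arm or the gripper's body presses on something with over 40 N, if the wrist force passes 120 N, or if a joint passes its speed limit or range.

## Robot

A 6-joint arm with a two-finger parallel gripper is mounted at the origin on a cart in front of the work surface, level with it; the furniture and walls round the work are solid. World frame = base frame: x ahead of the robot, y to its left, z up, the work surface at z = 0. Lengths are in m, angles in rad, forces in N, time in s.
With the tool pointing down it reaches from about 0.225 to 0.875 m from the base axis. Payload 3.4 kg.
Tool frame: the origin (TCP) lies midway between the tips of the shut fingers; the grasp point (between the pads) lies 19 mm behind it; z points along the fingers, y is the line along which they close (so a half turn about z gives the same grasp; the last joint's range is limited). The gripper opens to 85 mm and grips with 20 to 120 N. Pads are 22 mm wide; open, the fingers measure 114 mm over their backs; the gripper's body (76 mm by 85 mm) begins 54 mm behind the grasp point. The pads swing forward as they close: fully open they stand 13 mm farther back than shut.
Start: joints at [1.015, 0.276, 1.505, -0, 1.361, -0.121], TCP at [0.242, 0.522, 0.231] pointing down, gripper open.
Joint ranges: [-2.89, 2.89], [-0.75, 2.08], [0.22, 2.7], [-1.18, 4.32], [0.11, 2.71], [-2.7, 2.7]. Speed limits (rad/s): [2.57, 2.57, 3.14, 3.14, 3.14, 3.14].

## Interface

Orientations are given as a unit quaternion [w, x, y, z].
In Python, from rig import * gives the robot as it stands.
- The arm moves only by the tool apply_moves, never from a script. Its argument "steps" is one flat list of numbers, 4 for each row, row after row: the shift along the world's x, y, z in cm, then the turn about the world's z in degrees. A call has 1 to 8 rows; each row is the pose to reach, as a shift and turn from the pose commanded when the call began; what a row does not reach only later rows make up. A row lasts 1/12 s, in which the tool goes at most 41.7 mm and 7.16 degrees, less where a joint would pass 70% of its speed; a pose out of reach is approached as far as the arm can. A call with a gripper value outside its range is refused whole. "jaw" is the closure in counts, from 0 (fully open) to 255 (shut), set as the call begins (left out, the last holds). The fingers move at their own pace and stop on an object; "newtons" is the grip in N (left out, the last holds). Time passes only in rows, so rows that repeat a pose let the fingers close. It gives the time, the measured TCP pose, the force, the opening and the grip force at its end, in the units of the state.
- get_state(): the state, without advancing time (a new reading comes with each control period).
- get_image(name): name is "scene" or "top"; returns the picture (420x560x3 uint8, red, green, blue); there is no depth.
- calibration(name): a dict with "fx", "fy", "cx", "cy" (pixels), "xyz" and "rotation" of the camera in the world. Camera axes: x right, y up, looking along -z (the intrinsics and any distortion apply to the point x, -y, -z); pixel columns grow to the right and rows downward; lengths in m; the calibration is good to about 2 mm. A picture is of the moment at which its call begins. calibration takes no time and is no camera call.
- sign_off(): hands the job in; it is judged then, once.
The state is a dict: "clock": time; "qpos": joint angles; "qd": joint speeds; "effort": joint torques, N m; "position": TCP position; "ee_rot": TCP orientation; "contact_force": force on the tool from outside, world axes, zero at the start; "moment": the same for the moment, N m; "width": finger opening in m; "gripper_force": force on a finger pad.
Only numpy, scipy, OpenCV 4.12 (cv2) and the standard library are available. Lean on these libraries where they do the work, as an engineer would, in place of code of your own. Each camera call takes 0.05 s, during which the arm holds its last target. There are 200 camera calls.

## Working session

There is one attempt and no reset: what is moved stays moved. The work goes in short steps, Python scripts to look and compute and a tool call to move; the robot and the scene stay as the last step left them, time stands still between calls to the robot, and variables do not carry over. Pictures are saved under pics/ and viewed, at most 10 in all, crops included, and the job is handed in when it is done.

Besides the shell and the picture viewer there is one more tool, called after "Call:" as a command line: name --argument value ..., lists and objects as JSON in quotes. apply_moves: Moves the arm, as the interface text tells. Its arguments: {"type":"object","properties":{"steps":{"type":"array","items":{"type":"number"}},"jaw":{"type":"number"},"newtons":{"type":"number"}},"required":["steps"]}

```bash
mkdir -p pics; python3 - <<'E'
from rig import *
import cv2
for n in("scene","top"):
    cv2.imwrite(f"pics/{n}0.png",cv2.cvtColor(get_image(n),cv2.COLOR_RGB2BGR)); print(calibration(n))
print(get_state())
E
```

```text
{'fx': 485.33732585102115, 'fy': 485.33732585102115, 'cx': 277.3887424469788, 'cy': 205.34476117171383, 'xyz': array([-0.03631824, -0.5861482 ,  0.74968742]), 'rotation': array([ 0.85467061,  0.34933224, -0.152363  , -0.35254879])}
{'fx': 449.617826671335, 'fy': 449.617826671335, 'cx': 276.82659819792417, 'cy': 221.19614513131256, 'xyz': array([ 0.37315331, -0.12094612,  0.87799546]), 'rotation': array([-0.69667336, -0.03927137,  0.04489463,  0.71490452])}
{'clock': 0.1, 'qpos': array([ 1.01499654e+00,  2.76526554e-01,  1.50600244e+00,  2.22929169e-05,
        1.36070885e+00, -1.20987215e-01]), 'qd': array([-0.00043555, -0.0016224 , -0.00164095,  0.00165217, -0.00168176,
        0.0006855 ]), 'effort': array([ 2.45834977e-03, -4.17698014e+01, -2.46405137e+01, -1.00527238e-04,
        5.73514699e-03,  3.39046483e-05]), 'position': array([0.24195392, 0.52109693, 0.23053081]), 'ee_rot': array([-2.83359939e-04,  2.15699901e-01,  9.76459357e-01, -7.72326601e-04]), 'contact_force': array([ 0.67388017,  0.3546301 , -0.09228161]), 'moment': array([-0.04903972, -0.0105195 ,  0.00737551]), 'gripper_force': 0.0, 'width': 0.08519365008018917}
```

View pics/top0.png

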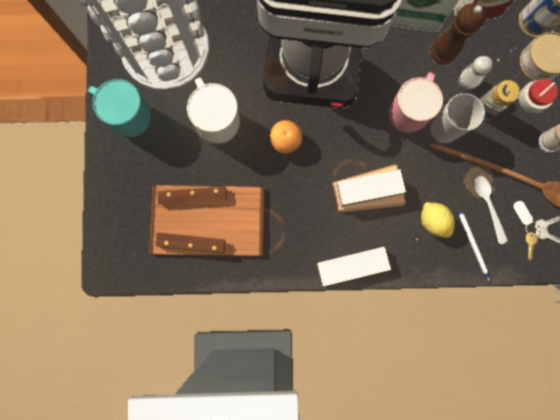

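View pics/scene0.png

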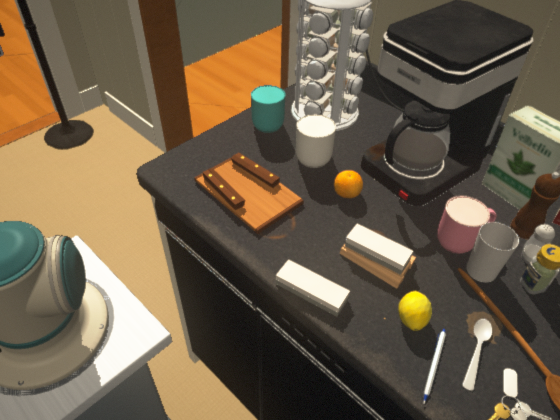

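The top view shows the base at about (207,220). Its rails run over columns 158–227, so the mouth and landing are on the right. The footed stone is at (370,188) and the bare stone at (354,266). Next I'll zoom in and measure.

```bash
cat > h.py <<'E'
from rig import *
import cv2, numpy as np
from scipy.spatial.transform import Rotation as R
def cam(n):
    c=calibration(n); w,x,y,z=c['rotation']; return c,R.from_quat([x,y,z,w]).as_matrix()
def toplane(n,px,z):
    c,M=cam(n); px=np.atleast_2d(np.float64(px))
    d=np.c_[(px[:,0]-c['cx'])/c['fx'],-(px[:,1]-c['cy'])/c['fy'],-np.ones(len(px))]@M.T
    return c['xyz']+d*((z-c['xyz'][2])/d[:,2])[:,None]
def project(n,p):
    c,M=cam(n); q=(np.atleast_2d(p)-c['xyz'])@M
    return np.c_[c['cx']+c['fx']*q[:,0]/-q[:,2],c['cy']-c['fy']*q[:,1]/-q[:,2]]
E
python3 - <<'E'
from h import *
t=cv2.imread('pics/top0.png'); s=cv2.imread('pics/scene0.png')
a=cv2.resize(t[150:295,310:425],None,fx=3.4,fy=3.4,interpolation=cv2.INTER_CUBIC)
b=cv2.resize(t[170:270,140:275],None,fx=2.9,fy=2.9,interpolation=cv2.INTER_CUBIC)
c=cv2.resize(s[215:320,265:425],None,fx=2.5,fy=2.5,interpolation=cv2.INTER_CUBIC)
o=np.zeros((590,800,3),np.uint8); o[:a.shape[0],:a.shape[1]]=a; o[:b.shape[0],400:400+b.shape[1]]=b[:,:400]; o[300:300+c.shape[0],395:395+c.shape[1]]=c
cv2.imwrite('pics/crop.png',o)
hsv=cv2.cvtColor(t,cv2.COLOR_BGR2HSV)
white=((hsv[...,2]>165)&(hsv[...,1]<70)).astype(np.uint8)
for nm,(x0,x1,y0,y1),z in(("stone",(325,415,155,218),.046),("bare",(310,400,240,292),.028)):
    m=np.zeros_like(white); m[y0:y1,x0:x1]=white[y0:y1,x0:x1]
    k=max(cv2.findContours(m,0,2)[0],key=cv2.contourArea); r=cv2.minAreaRect(k); bp=cv2.boxPoints(r); w=toplane('top',bp,z)
    print(nm,r,w[:,:2].mean(0).round(4)); print(w[:,:2].round(4).tolist(),np.linalg.norm(np.diff(w,axis=0),axis=1).round(4))
br=((hsv[...,0]<18)&(hsv[...,1]>90)&(hsv[...,2]>30)).astype(np.uint8)
m=np.zeros_like(br); m[178:264,144:272]=br[178:264,144:272]
m=cv2.morphologyEx(m,cv2.MORPH_CLOSE,np.ones((7,7)))
k=max(cv2.findContours(m,0,2)[0],key=cv2.contourArea); r=cv2.minAreaRect(k);w=toplane('top',cv2.boxPoints(r),.013)
print('base',r,w[:,:2].mean(0).round(4)); print(w[:,:2].round(4).tolist(),np.linalg.norm(np.diff(w,axis=0),axis=1).round(4))
g=((hsv[...,2]<105)).astype(np.uint8)
for y0,y1 in((183,212),(228,255)):
    mm=np.zeros_like(g); mm[y0:y1,154:236]=g[y0:y1,154:236]; k=max(cv2.findContours(mm,0,2)[0],key=cv2.contourArea)
    r=cv2.minAreaRect(k);w=toplane('top',cv2.boxPoints(r),.031);print('rail',cv2.boxPoints(r).round(1).tolist(),w[:,:2].round(4).tolist())
E
```

```text
stone ((370.8204345703125, 186.5765838623047), (24.131378173828125, 65.79550170898438), 78.9964599609375) [ 0.5339 -0.3077]
[[0.5461, -0.2428], [0.5672, -0.3662], [0.5215, -0.3722], [0.5007, -0.2496]] [0.1252 0.0461 0.1244]
bare ((353.39447021484375, 265.86724853515625), (24.382789611816406, 70.1153335571289), 76.29303741455078) [ 0.3865 -0.2712]
[[0.3948, -0.2016], [0.4228, -0.3319], [0.3779, -0.3403], [0.3504, -0.2109]] [0.1332 0.0457 0.1324]
base ((210.09640502929688, 220.3296356201172), (121.56328582763672, 70.55388641357422), 0.8951737284660339) [ 4.822e-01 -2.000e-04]
[[0.4182, 0.1179], [0.5558, 0.1168], [0.5461, -0.1204], [0.4086, -0.1149]] [0.1376 0.2374 0.1377]
rail [[154.0, 183.0], [235.0, 183.0], [235.0, 186.0], [154.0, 186.0]] [[0.554, 0.104], [0.5501, -0.0509], [0.5443, -0.0508], [0.5481, 0.104]]
rail [[189.0, 254.0], [224.60000610351562, 242.8000030517578], [227.8000030517578, 252.8000030517578], [192.10000610351562, 264.0]] [[0.4166, 0.0375], [0.4359, -0.0296], [0.4169, -0.0353], [0.3977, 0.0317]]
```

View pics/crop.png

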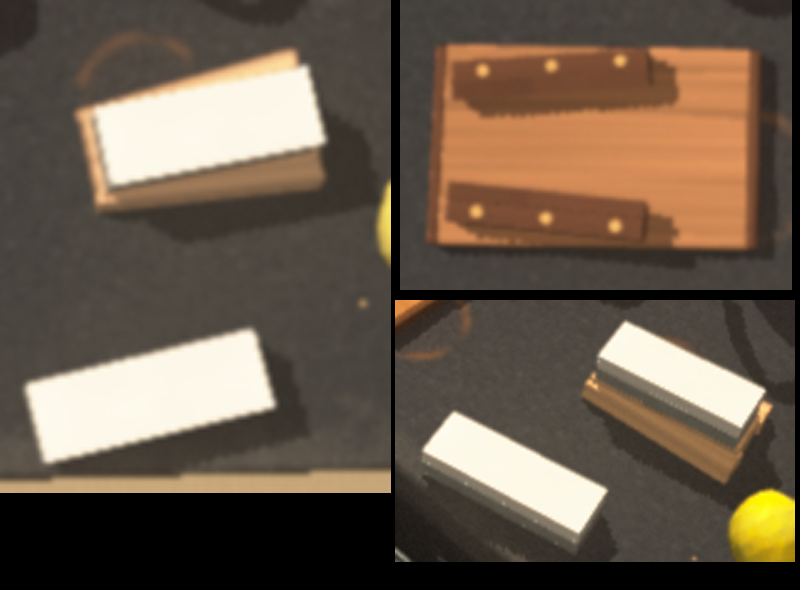

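The narrow end of the foot already points left, along the sliding direction, so only about a 12° turn is needed. The six brass pins on the rails give the way's frame precisely.

```bash
python3 - <<'E'
from h import *
t=cv2.imread('pics/top0.png').astype(float)
g=t.sum(2)-cv2.GaussianBlur(t.sum(2),(0,0),4)
P=[]
for x,y in [(482,71),(551,66),(620,61),(476,212),(545,218),(614,226)]:
    u,v=140+(x-400)/2.9,170+y/2.9; iu,iv=int(round(u)),int(round(v))
    w=np.clip(t[iv-2:iv+3,iu-2:iu+3,1]-np.median(t[iv-4:iv+5,iu-4:iu+5,1])-15,0,None)
    yy,xx=np.mgrid[iv-2:iv+3,iu-2:iu+3]; P.append(((xx*w).sum()/w.sum(),(yy*w).sum()/w.sum()))
W=toplane('top',P,.031)[:,:2]; print(np.round(P,1).tolist()); print(W.round(4).tolist())
a=[W[i]-W[i+2] for i in(0,3)]; an=[np.degrees(np.arctan2(v[1],v[0])) for v in a]
print('angles',an,np.mean(an),'origin',W.mean(0),(W[1]+W[4])/2, [np.linalg.norm(W[i]-W[i+3]) for i in range(3)],np.linalg.norm(a,axis=1))
for n,z,pts in(('base top',.013,[(438,44),(430,242),(758,50),(752,248)]),):
    w=toplane('top',[(140+(x-400)/2.9,170+y/2.9) for x,y in pts],z)[:,:2]; print(n,w.round(4).tolist(),w.mean(0))
# foot underside corners
w=toplane('top',[(310+x/3.4,150+y/3.4) for x,y in[(78,110),(98,212),(295,50),(322,187)]],0)[:,:2];print('foot',w.round(4).tolist(),w.mean(0))
s=get_state();q=s['ee_rot'];Rm=R.from_quat([q[1],q[2],q[3],q[0]]).as_matrix();print('tool y angle',np.degrees(np.arctan2(Rm[1,1],Rm[0,1])))
# scene cross-check of stone top
c=cv2.imread('pics/scene0.png');h=cv2.cvtColor(c,cv2.COLOR_BGR2HSV);m=((h[...,2]>165)&(h[...,1]<70)).astype(np.uint8);mm=m*0;mm[215:275,335:420]=m[215:275,335:420]
k=max(cv2.findContours(mm,0,2)[0],key=cv2.contourArea);q=cv2.approxPolyDP(k,6,True)[:,0];print(toplane('scene',q,.046)[:,:2].round(4).tolist(),toplane('scene',q,.046)[:,:2].mean(0))
E
```

```text
[[168.0, 193.8], [191.7, 192.2], [215.5, 190.4], [165.9, 242.5], [189.8, 244.8], [213.7, 247.5]]
[[0.5323, 0.0772], [0.5342, 0.032], [0.5366, -0.0133], [0.4393, 0.081], [0.4339, 0.036], [0.4276, -0.0089]]
angles [np.float64(92.67933258593004), np.float64(82.59205838251023)] 87.63569548422014 origin [0.48397476 0.03396734] [0.48405943 0.03397711] [np.float64(0.0931672228773358), np.float64(0.10042270712260928), np.float64(0.10910312930926899)] [0.09058392 0.09068148]
base top [[0.5535, 0.1105], [0.4205, 0.1149], [0.5441, -0.1048], [0.411, -0.0978]] [0.48226687 0.00569622]
foot [[0.5531, -0.2429], [0.4926, -0.2521], [0.5858, -0.3721], [0.504, -0.3832]] [ 0.53384444 -0.31257732]
tool y angle 65.08681737193587
[[0.4998, -0.2533], [0.5189, -0.3671], [0.5593, -0.3639], [0.5447, -0.2498]] [ 0.53069358 -0.3085113 ]
```

Call:
apply_moves --steps '[1.3,-3.75,0,-6.9,2.6,-7.5,0,-13.8,3.9,-11.25,0,-20.7,5.2,-15,0,-27.6,6.5,-18.75,0,-34.5,7.8,-22.5,0,-41.4,9.1,-26.25,0,-48.3,10.4,-30,0,-55.4]' --jaw 0 --newtons 90

```text
clock: 0.77
position: [0.346, 0.2197, 0.2311]
ee_rot: [0.0, 0.647, 0.763, -0.0]
contact_force: [1.0, -0.5, 0.2]
width: 0.0857
gripper_force: 0.0
```

Call:
apply_moves --steps '[1.3,-3.75,0,0,2.6,-7.5,0,0,3.9,-11.25,0,0,5.2,-15,0,0,6.5,-18.75,0,0,7.8,-22.5,0,0,9.1,-26.25,0,0,10.4,-30,0,0]'

```text
clock: 1.43
position: [0.4501, -0.0804, 0.2311]
ee_rot: [-0.0, 0.645, 0.764, 0.0]
contact_force: [0.7, -0.3, -0.5]
width: 0.0853
gripper_force: 0.0
```

Call:
apply_moves --steps '[1.3,-3.75,0,0,2.6,-7.5,0,0,3.9,-11.25,0,0,5.2,-15,0,0,6.5,-18.75,0,0,8.3,-22.9,0,0,8.3,-22.9,0,0,8.3,-22.9,0,0]'

```text
clock: 2.1
position: [0.5335, -0.3098, 0.2297]
ee_rot: [-0.001, 0.646, 0.763, -0.0]
contact_force: [0.2, 0.3, 0.4]
width: 0.0855
gripper_force: 0.0
```

Call:
apply_moves --steps '[0,0,-4,0,0,0,-8,0,0,0,-12,0,0,0,-15,0,0,0,-17,0,0,0,-19,0,0,0,-20.2,0,0,0,-20.2,0]'

```text
clock: 2.77
position: [0.5306, -0.3042, 0.0264]
ee_rot: [-0.004, 0.644, 0.765, -0.0]
contact_force: [-0.3, 0.2, -0.3]
width: 0.0852
gripper_force: 0.0
```

```bash
python3 - <<'E'
from h import *
a=cv2.resize(cv2.cvtColor(get_image('scene'),cv2.COLOR_RGB2BGR)[150:330,270:470],None,fx=2.6,fy=2.6)
cv2.imwrite('pics/g1.png',a); s=get_state(); print(s['position'],s['contact_force'])
E
```

```text
[ 0.53170346 -0.30516712  0.02814243] [ 0.10063121 -0.75098803  0.52110355]
```

View pics/g1.png

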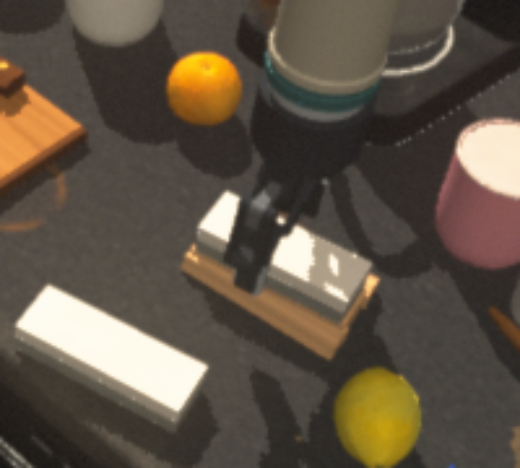

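The fingers straddle the stone (around 270,235 in the crop) near its middle and well above the foot. I'll lower a little and close.

Call:
apply_moves --steps '[0,0,-0.5,0,0,0,-0.9,0,0,0,-0.9,0]'

```text
clock: 3.07
position: [0.5333, -0.3072, 0.0207]
ee_rot: [0.0, 0.645, 0.764, 0.0]
contact_force: [-0.7, 0.0, 0.5]
width: 0.0856
gripper_force: 0.0
```

Call:
apply_moves --steps '[0,0,0,0,0,0,0,0,0,0,0,0,0,0,0,0,0,0,0,0,0,0,0,0,0,0,0,0,0,0,0,0]' --jaw 255 --newtons 90

```text
clock: 3.73
position: [0.5338, -0.3079, 0.0212]
ee_rot: [0.001, 0.645, 0.764, 0.0]
contact_force: [-0.3, 0.3, 5.4]
width: 0.0426
gripper_force: 94.2
```

Call:
apply_moves --steps '[0,0,2,0,0,0,5,0,0,0,7,0,0,0,7,0]'

```text
clock: 4.07
position: [0.5352, -0.3089, 0.0937]
ee_rot: [0.004, 0.645, 0.764, 0.0]
contact_force: [0.7, -1.1, -2.7]
width: 0.0424
gripper_force: 93.5
```

Call:
apply_moves --steps '[-0.8,3.7,0,-2,-1.6,7.4,0,-4,-2.4,11.1,0,-6,-3.2,14.8,0,-8,-4,18.5,0,-10,-4.7,22.2,0,-12.1,-5.3,26,0,-12.1,-5.3,26,0,-12.1]'

```text
clock: 4.73
position: [0.4749, -0.0405, 0.088]
ee_rot: [-0.005, 0.721, 0.693, -0.001]
contact_force: [-0.9, -0.9, -3.9]
width: 0.0426
gripper_force: 93.2
```

Call:
apply_moves --steps '[0,0,0,0,0,0,0,0,0,0,0,0]'

```text
clock: 4.98
position: [0.4804, -0.0484, 0.0896]
ee_rot: [-0.0, 0.722, 0.692, -0.0]
contact_force: [-0.4, -0.0, -3.9]
width: 0.0424
gripper_force: 93.2
```

```bash
python3 - <<'E'
from h import *
i=cv2.cvtColor(get_image('top'),cv2.COLOR_RGB2BGR);j=cv2.cvtColor(get_image('scene'),cv2.COLOR_RGB2BGR)
cv2.imwrite('pics/top1.png',i)
o=np.hstack([cv2.resize(i[130:290,140:320],(400,356)),cv2.resize(j[120:280,190:370],(400,356))])
cv2.imwrite('pics/p1.png',o); s=get_state(); print(s['position'],s['contact_force'],s['width'],s['moment'])
E
```

```text
[ 0.48047729 -0.04869127  0.08988543] [-0.5935513  -0.13912539 -3.31815773] 0.04258645270060568 [ 0.01922597 -0.00223237 -0.03437529]
```

View pics/p1.png

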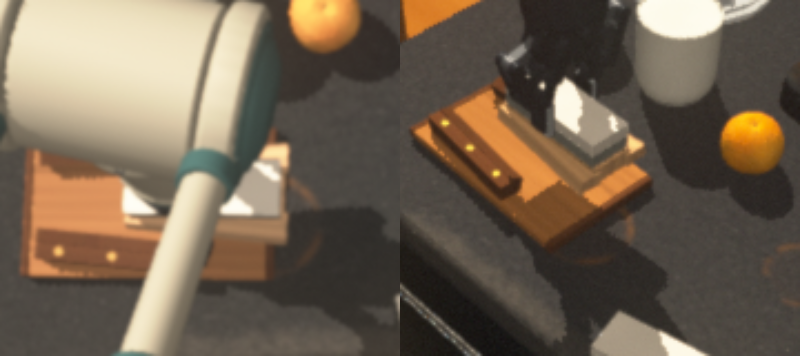

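The stone is level over the landing and its foot's wide end is visible at the right. I'll check that end against the way's frame.

```bash
python3 - <<'E'
from h import *
t=np.radians(87.64);A=np.array([[np.cos(t),np.sin(t)],[-np.sin(t),np.cos(t)]])
L=lambda p,z:((toplane('top',p,z)[:,:2]-[.484,.034])@A.T*1000).round(1).tolist()
f=lambda P:[(140+x/2.222,130+y/2.222) for x,y in P]
print('foot wide end',L(f([(288,143),(288,244)]),.069),'stone end',L(f([(282,163),(282,215)]),.115))
i=cv2.imread('pics/top1.png');h=cv2.cvtColor(i,cv2.COLOR_BGR2HSV)
w=((h[...,2]>140)&(h[...,1]<60)).astype(np.uint8)
for u in(197,200,203,206,210,244,248,252,256,260,264):
    r=np.where(w[195:240,u])[0]+195
    if len(r): print(u,r.min(),r.max(),L([(u,r.max()+.5)],.115))
cv2.imwrite('pics/p2.png',cv2.resize(i[185:250,190:280],None,fx=6,fy=6,interpolation=cv2.INTER_CUBIC))
E
```

```text
foot wide end [[-149.2, -41.7], [-150.6, 41.4]] stone end [[-145.4, -17.6], [-146.1, 22.8]]
197 195 225 [[-26.9, 22.5]]
200 195 226 [[-32.1, 24.1]]
203 195 226 [[-37.2, 24.0]]
206 195 226 [[-42.3, 23.9]]
210 196 225 [[-49.0, 22.1]]
244 218 226 [[-107.0, 22.9]]
248 212 226 [[-113.9, 22.8]]
252 207 226 [[-120.7, 22.7]]
256 202 226 [[-127.5, 22.6]]
260 202 226 [[-134.3, 22.5]]
264 202 226 [[-141.1, 22.4]]
```

View pics/p2.png

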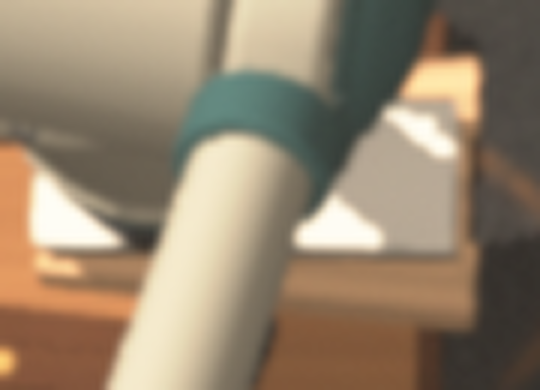

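Lateral offset is about 0 and the heading matches, with the foot's origin at way x ≈ −85 mm. I'll lower it now.

Call:
apply_moves --steps '[0,0,-2,0,0,0,-4,0,0,0,-5,0,0,0,-5.4,0,0,0,-5.6,0,0,0,-5.6,0,0,0,-5.6,0]'

```text
clock: 5.67
position: [0.4812, -0.0482, 0.0349]
ee_rot: [0.001, 0.722, 0.692, 0.001]
contact_force: [0.6, -0.4, -4.2]
width: 0.0421
gripper_force: 93.2
```

Call:
apply_moves --steps '[0,0,-0.1,0,0,0,-0.15,0,0,0,-0.15,0]'

```text
clock: 5.92
position: [0.4814, -0.0481, 0.0342]
ee_rot: [0.001, 0.722, 0.692, 0.001]
contact_force: [-0.8, -0.8, 4.2]
width: 0.0422
gripper_force: 94.2
```

Call:
apply_moves --steps '[0.03,0.8,0,0,0.07,1.6,0,0,0.1,2.4,0,0,0.13,3.2,0,0,0.16,4,0,0,0.2,4.8,0,0,0.23,5.6,0,0,0.23,5.6,0,0]'

```text
clock: 6.58
position: [0.4843, 0.0092, 0.0342]
ee_rot: [0.002, 0.721, 0.693, 0.001]
contact_force: [0.7, -1.6, 5.9]
width: 0.0421
gripper_force: 94.4
```

Call:
apply_moves --steps '[0.02,0.5,0,0,0.04,1.0,0,0,0.06,1.4,0,0,0.07,1.8,0,0,0.09,2.1,0,0,0.09,2.1,0,0]'

```text
clock: 7.08
position: [0.4836, 0.0284, 0.0341]
ee_rot: [0.001, 0.721, 0.693, -0.001]
contact_force: [-2.7, -8.3, 9.0]
width: 0.0424
gripper_force: 94.9
```

Call:
apply_moves --steps '[-0.05,0.2,0,0,-0.05,0.4,0,0,-0.05,0.4,0,0]'

```text
clock: 7.33
position: [0.4834, 0.0323, 0.0341]
ee_rot: [0.002, 0.721, 0.693, -0.001]
contact_force: [-1.1, -7.7, 8.8]
width: 0.0425
gripper_force: 94.7
```

Call:
apply_moves --steps '[0,0.2,0,0,0,0.4,0,0,0.01,0.4,0,0]'

```text
clock: 7.58
position: [0.4834, 0.0345, 0.0341]
ee_rot: [0.003, 0.721, 0.693, -0.002]
contact_force: [-2.7, -15.1, 9.7]
width: 0.0425
gripper_force: 94.8
```

Call:
apply_moves --steps '[0,0.2,0,0,0,0.4,0,0,0,0.4,0,0]'

```text
clock: 7.83
position: [0.4834, 0.0346, 0.0342]
ee_rot: [0.005, 0.721, 0.693, -0.004]
contact_force: [-3.6, -31.1, 8.3]
width: 0.0421
gripper_force: 94.8
```

It stopped at way x ≈ 0 with 31 N, so it's wedged. I'll relax the push, release and retreat.

Call:
apply_moves --steps '[0,-0.3,0.05,0,0.05,-0.5,0.1,0,0.05,-0.5,0.1,0]'

```text
clock: 8.08
position: [0.4834, 0.0346, 0.0342]
ee_rot: [0.001, 0.722, 0.692, -0.001]
contact_force: [-2.1, -9.4, 2.2]
width: 0.0421
gripper_force: 93.9
```

Call:
apply_moves --steps '[0,0,0,0,0,0,0,0,0,0,0,0,0,0,0,0,0,0,0.2,0,0,0,0.4,0]' --jaw 0

```text
clock: 8.58
position: [0.4835, 0.0369, 0.038]
ee_rot: [-0.0, 0.722, 0.692, 0.0]
contact_force: [-0.1, 0.2, -0.0]
width: 0.0855
gripper_force: 0.0
```

Call:
apply_moves --steps '[0,0,2,0,0,0,5,0,0,0,9,0,0,0,13,0,0,0,17,0,0,4,17,0,0,8,17,0,0,12,17,0]'

```text
clock: 9.25
position: [0.484, 0.1575, 0.2095]
ee_rot: [0.001, 0.723, 0.691, 0.001]
contact_force: [0.4, -0.0, -1.1]
width: 0.0854
gripper_force: 0.0
```

Call:
apply_moves --steps '[-1,4,0,0,-2,8,0,0,-3,12,0,0,-5,15,0,0,-7,18,0,0,-7,18,0,0]'

```text
clock: 9.75
position: [0.4094, 0.3416, 0.208]
ee_rot: [-0.002, 0.72, 0.694, 0.0]
contact_force: [-0.0, 0.6, 0.5]
width: 0.0853
gripper_force: 0.0
```

```bash
python3 - <<'E'
from h import *
i=cv2.cvtColor(get_image('top'),cv2.COLOR_RGB2BGR);j=cv2.cvtColor(get_image('scene'),cv2.COLOR_RGB2BGR)
cv2.imwrite('pics/top2.png',i)
o=np.hstack([cv2.resize(i[170:290,140:275],(400,356)),cv2.resize(j[120:280,170:350],(400,356))])
cv2.imwrite('pics/p3.png',o); s=get_state(); print(s['position'],s['contact_force'],s['clock'])
E
```

```text
[0.4125353  0.33759169 0.2079502 ] [ 1.00774691  0.17797228 -0.229047  ] 9.85
```

View pics/p3.png

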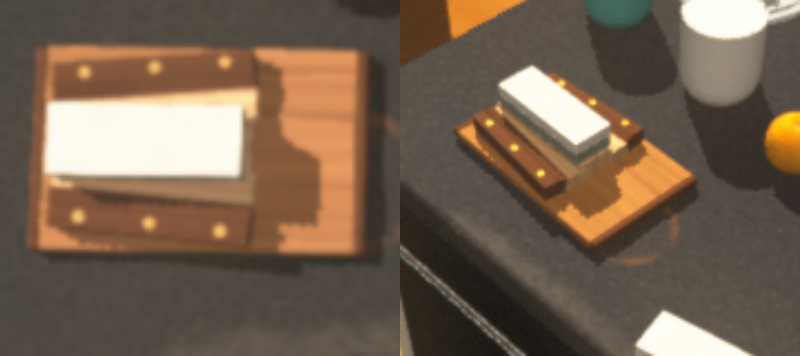

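The foot sits between the rails with its ends level, around column 255 in the crop. I'll do one numeric check, then hand in if it agrees.

```bash
python3 - <<'E'
from h import *
i=cv2.imread('pics/top2.png');h=cv2.cvtColor(i,cv2.COLOR_BGR2HSV);w=((h[...,2]>165)&(h[...,1]<70)).astype(np.uint8)
m=w*0;m[195:240,145:240]=w[195:240,145:240];k=max(cv2.findContours(m,0,2)[0],key=cv2.contourArea);r=cv2.boxPoints(cv2.minAreaRect(k))
p=toplane('top',r,.059)[:,:2];t=np.radians(87.64);A=np.array([[np.cos(t),np.sin(t)],[-np.sin(t),np.cos(t)]])
q=((p-[.484,.034])@A.T*1000);print(q.round(1).tolist(),q.mean(0).round(1))
if abs(q.mean(0)[0])<6: print(sign_off())
E
```

```text
[[61.4, -22.1], [-59.9, -24.1], [-61.3, 22.2], [59.3, 24.1]] [-0.1  0. ]
the job is handed in; nothing more can be done
None
```

The footed whetstone is wedged in the tapered way, narrow end first: it stopped against a 31 N push, and its centre measures within 1 mm of the way's origin. The gripper has let go, the bare stone was not touched, and the job was handed in at about 10 s.

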